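Take a hardness reading: zero the maximum hand, lift the table and hold

ROBOT

A 6-joint arm with a two-finger parallel gripper is mounted at the origin on the work surface. World frame = base frame: x ahead of the robot, y to its left, z up, the work surface at z = 0. Lengths are in m, angles in rad, forces in N, time in s.
With the tool pointing down it reaches from about 0.3 to 0.775 m from the base axis. Payload 14.6 kg.
Tool frame: the origin (TCP) lies midway between the tips of the shut fingers; the grasp point (between the pads) lies 19 mm behind it; z points along the fingers, y is the line along which they close (so a half turn about z gives the same grasp; the last joint's range is limited). The gripper opens to 94 mm and grips with 3 to 60 N. Pads are 16 mm wide; open, the fingers measure 119 mm over their backs; the gripper's body (75 mm by 177 mm) begins 78 mm behind the grasp point.
Start: joints at [-0.067, 0.3, 1.521, -0, 1.321, -0.067], TCP at [0.55, -0, 0.185] pointing down, gripper open.
Joint ranges: [-3.03, 3.03], [-0.79, 2.21], [0.23, 2.52], [-1.04, 4.18], [0, 3.07], [-2.55, 2.55]. Speed limits (rad/s): [2.22, 2.22, 2.57, 3.14, 3.14, 3.14].

INTERFACE

Orientations are given as [roll, pitch, yaw] about the fixed x, y, z axes, in that order (R = Rz(yaw) Ry(pitch) Rx(roll)).
In Python, from station import telemetry, optics, ctrl gives the robot as it stands.
- The arm moves only by the tool carry_out, never from a script. Its argument "plan" is a list that holds one entry, the list of rows, each a list of 7 numbers: the shift along the tool's x, y, z in mm, then the turn, a rotation vector about the tool's x, y, z in rad, then the finger opening in mm, from 0 to 94. A call has 1 to 20 rows; each row shifts and turns the commanded pose from where the row before left it, along the tool's axes as they then stand; what a row does not reach is not made up. A row lasts 1/12 s, in which the tool goes at most 41.7 mm and 7.16 degrees, less where a joint would pass 70% of its speed; a pose out of reach is approached as far as the arm can. A call with a gripper value outside its range is refused whole. The fingers move at their own pace and stop on an object; "squeeze" is the grip in N (left out, the last holds). Time passes only in rows, so rows that do not move let the fingers close. It gives the time, the measured TCP pose, the force, the opening and the grip force at its end, in the units of the state.
- telemetry.get_obs(): the state, without advancing time (a new reading comes with each control period).
- optics.camera(name): name is "scene" or "side" or "wrist"; returns a dict with "pixels" (420x560x3 uint8, red, green, blue), "intrinsics" (3x3 intrinsics, pixels), "origin" and "rotation" of the camera in the world. Camera axes: x right, y down, z forward; pixel columns grow to the right and rows downward; lengths in m; the calibration is good to about 2 mm. A picture is of the moment at which its call begins. There is no depth.
- ctrl.hand_in(): hands the job in; it is judged then, once.
The state is a dict: "time_s": time; "qpos": joint angles; "joint_vel": joint speeds; "tau": joint torques, N m; "ee_pos": TCP position; "eef_rot": TCP orientation; "force": force on the tool from outside, world axes, zero at the start; "moment": the same for the moment, N m; "grip_width": finger opening in m; "grip_force": force on a finger pad.
Only numpy, scipy, OpenCV 4.12 (cv2) and the standard library are available. Lean on these libraries where they do the work, as an engineer would, in place of code of your own. Each camera call takes 0.05 s, during which the arm holds its last target. There are 200 camera calls.

TASK

On the bench hardness tester, press the reset plunger on top of the dial gauge down to its stop, so that the maximum hand goes back to zero, and let it spring up. Then swing the cam lever up until it stands straight up, where the table is at its highest and presses the specimen against the gauge's foot, and finish while still holding it there for me to read the dial; it drops back if let go. Leave the specimen on its table and the things around the tester where they are.

Things in the scene. Friction and masses are not known exactly. Their poses are not given: they have to be found in the camera images.
- tester: Hardness tester, fixed: grey base plate 190 x 120 x 20 mm, 26 mm column at the rear (x = -65 mm, top z = 243), on its arm a round dial gauge (62 mm across, centre at x = 19, z = 173, case top z = 204) over a small round table. Origin: centre of the base's underside, on the bench. +x: its front, where the dial looks (roughly away from the robot); +y: the side of the cam lever; +z up.
- reset_top (a point): Centre of the top face of the reset plunger, a black cap 22 mm across on the stem above the dial gauge, pointing up; in the tester's frame at (20, 0, 250) mm when released. It is pressed straight down.
- reset (a joint): Travel of the reset plunger in m: 0 released, just under 0.008 at its stop. It starts to move at about 2 N and takes about 8 to 9 N at the stop; it springs back when let go.
- max_hand (a joint): Angle of the dial's maximum hand (short, diamond tip) in rad: 0 at zero (lower left), growing clockwise, full scale 4.7. It starts up the scale, left by the last test, and stays where it is left; the reset plunger, at its stop, drives it to zero; the needle pushes it up.
- needle (a joint): Angle of the gauge's needle (the long hand) in rad, 0 at zero. It follows the gauge's foot: zero while the table is down, about 3.5 to 4.2 when the table presses the specimen up fully, with the lever at its top.
- lift_lever (a joint): Turn of the cam lever in rad: 0 at rest (it points to the tester's front, 27 degrees above level), growing as the knob swings up and to the rear. At 1.10 it stands straight up: highest lift (9 mm). It can go past the top to a stop at 1.60, where the table sinks again. A spring returns it to rest when let go; moving the knob takes about 2 to 4 N.
- lever_knob (a point): Black ball knob, 30 mm across, on the end of the cam lever's 10 mm rod; the point: ball centre. It runs on a circle of 110 mm radius about lever_pivot, in the tester's plane y = 95 mm: at rest at (118, 95, 96) mm in the tester's frame, at the highest lift at (20, 95, 156). Both sides are free to pinch it across the tester's y axis; tightly pinched, it turns stiffly in the fingers, so let the fingers tilt along.
- lever_pivot (a point): Point on the cam lever's level axle in the plane of the ball knob, fixed: (20, 95, 46) mm in the tester's frame. The axle runs along the tester's y axis.
- table_top (a point): Centre of the top face of the round steel lift table, 76 mm across, at (20, 0, 98) mm in the tester's frame when down; it rises with the cam, 9 mm at most.
- specimen: Loose disc of cured resin, 45 mm across and 8 mm thick, lying on the lift table under the gauge's foot (5 mm gap when the table is down). Origin: centre of its underside.
- wipe_tub: Bystander: white tub with a lid, 90 mm across, 100 mm high. Origin: centre of its underside.
- squeeze_bottle: Bystander: slim white bottle, 44 mm across, 150 mm high. Origin: centre of its underside.
- coupon_tray: Bystander: open white tray 90 x 70 x 16 mm holding spare resin discs. Origin: centre of its underside.
- clip_box: Bystander: small lidded plastic box with side clips, 116 x 87 x 50 mm. Origin: centre of its underside.

How it is judged:
On the way, in this order (a step that is already met when the one before it is completed fails the run):
1. With the table down, the reset plunger is pressed to its stop and the maximum hand is at zero (value of joint reset above 0.007 m and value of joint max_hand below 0.25 rad and value of joint lift_lever below 0.3 rad), for 0.1 s.
2. The plunger is let go and the cam lever is held at its highest lift, the specimen pressing the gauge's foot (value of joint lift_lever between 0.9 and 1.3 rad and value of joint needle above 3 rad and value of joint reset below 0.002 m and contact force between the fingers and lift_lever above 1 N), for 0.5 s.
At the end, for the whole second after the job is handed in: Fingers still on the lever (over 1 N), lever still and within 0.2 rad of straight up; plunger up within 2 mm; needle and maximum hand both above 3.0 rad; specimen within 20 mm of the table's centre; bystanders upright, within 30 mm of their places (all of step 2 and value of joint max_hand above 3 rad and horizontal distance between specimen and table_top below 0.02 m and velocity of joint lift_lever between -0.15 and 0.15 rad/s and distance of each of wipe_tub, squeeze_bottle, coupon_tray, clip_box from where it was at the start of the episode below 0.03 m and angle between each of wipe_tub, squeeze_bottle, coupon_tray, clip_box's own z axis and vertical below 0.2 rad); the arm keeps its last pose, push and grip.
It fails at once if The specimen falls off or is pushed off the lift table (horizontal distance between specimen and table_top above 0.035 m).
It fails at once if A bystander is shoved away or knocked over (distance of any of wipe_tub, squeeze_bottle, coupon_tray, clip_box from where it was at the start of the episode above 0.05 m or angle between any of wipe_tub, squeeze_bottle, coupon_tray, clip_box's own z axis and vertical above 0.5 rad).
It also fails if it takes over 45 s, if anything falls off the work surface, if the arm or the gripper's body presses on something with over 40 N, if the wrist force passes 120 N, or if a joint passes its speed limit or range.

## Working session

There is one attempt and no reset: what is moved stays moved. The work goes in short steps, Python scripts to look and compute and a tool call to move; the robot and the scene stay as the last step left them, time stands still between calls to the robot, and variables do not carry over. Pictures are saved under pics/ and viewed, at most 13 in all, crops included, and the job is handed in when it is done.

Besides the shell and the picture viewer there is one more tool, called by a JSON object that holds its "method" and its "body", one argument or row to a line. carry_out: Moves the arm, as the interface text tells. Its arguments: {"type":"object","properties":{"plan":{"type":"array","items":{"type":"array","items":{"type":"array","items":{"type":"number"}}}},"squeeze":{"type":"number"}},"required":["plan"]}

```bash
ls; mkdir -p pics
python3 - <<'E'
from station import telemetry, optics, ctrl
import cv2,numpy as np
o=telemetry.get_obs();print(o)
for n in("scene","side"):
    c=optics.camera(n);cv2.imwrite(f"pics/{n}0.png",c["pixels"][:,:,::-1]);np.savez(f"{n}0.npz",**c)
    print(n,c["origin"],c["rotation"],c["intrinsics"])
E
```

```text
pics
{'time_s': 0.0, 'qpos': array([-6.66086425e-02,  3.00473821e-01,  1.52154004e+00, -1.12876672e-05,
        1.32068315e+00, -6.65732602e-02]), 'joint_vel': array([-3.54016922e-05, -6.47515154e-04, -2.32969607e-05, -8.06924445e-04,
       -1.20964648e-03, -1.37304846e-03]), 'tau': array([-1.53750298e-03, -5.31805658e+01, -3.52735734e+01,  7.07558286e-02,
        2.43994006e-02, -4.79655944e-05]), 'ee_pos': array([5.49735354e-01, 6.77156571e-06, 1.84002208e-01]), 'eef_rot': array([-3.14049002e+00, -6.25568030e-05,  1.57076371e+00]), 'force': array([-0.34150642,  0.572681  , -0.46474317]), 'moment': array([-0.01010991,  0.0159195 ,  0.03830067]), 'grip_force': 0.0, 'grip_width': 0.0942018781085504}
scene [ 1.16554407 -0.23557348  0.98099256] [-2.46074093e+00  1.41810293e-03  1.14343840e+00] [[471.48248228   0.         282.09536846]
 [  0.         471.48248228 207.1005245 ]
 [  0.           0.           1.        ]]
side [-0.00178697 -0.53303009  1.08637142] [-2.43575602 -0.0092552  -0.75953209] [[509.68801145   0.         272.84547951]
 [  0.         509.68801145 204.15597365]
 [  0.           0.           1.        ]]
```

View pics/scene0.png

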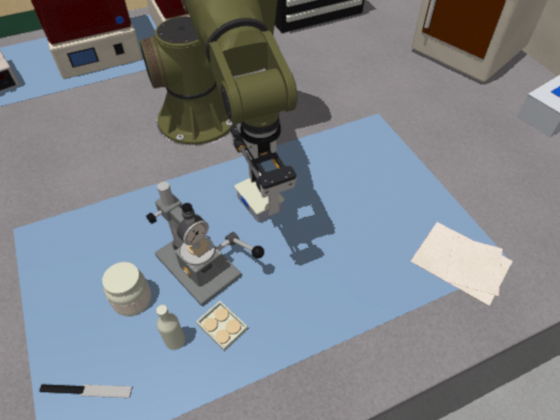

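View pics/side0.png

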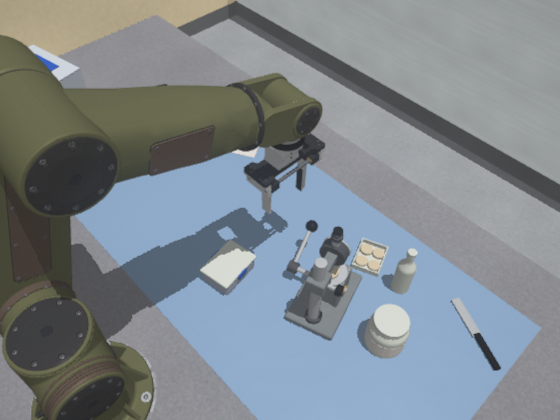

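The scene view shows the knob at about (258,252), the plunger cap at about (187,209) and the column top at (166,188). The side view shows the knob at (312,226), the cap at (338,232) and the column top at (320,264). I'll refine these and triangulate.

```bash
cat > h.py <<'E'
import numpy as np,cv2
from scipy.spatial.transform import Rotation as R
def rot(c):
    r=np.array(c["rotation"]); return r if r.shape==(3,3) else R.from_euler("xyz",r).as_matrix()
def ray(c,p):
    d=rot(c)@np.linalg.solve(c["intrinsics"],[p[0],p[1],1]); return np.array(c["origin"]),d/np.linalg.norm(d)
def tri(rs):
    A=sum(np.eye(3)-np.outer(d,d) for o,d in rs); b=sum((np.eye(3)-np.outer(d,d))@o for o,d in rs)
    p=np.linalg.solve(A,b); return p,[1e3*np.linalg.norm(np.cross(p-o,d)) for o,d in rs]
def proj(c,P):
    q=rot(c).T@(np.array(P)-c["origin"]); q=np.array(c["intrinsics"])@q; return q[:2]/q[2]
def dark(c,p,r=14,t=50):
    x,y=map(int,p); s=c["pixels"][y-r:y+r+1,x-r:x+r+1].max(2)
    n,l,st,ce=cv2.connectedComponentsWithStats((s<t).astype(np.uint8))
    return [(ce[i]+[x-r,y-r],st[i].tolist()) for i in range(1,n) if st[i][4]>15]
E
python3 - <<'E'
from h import *
S=dict(np.load("scene0.npz"));D=dict(np.load("side0.npz"))
for c,p in((S,(258,252)),(D,(312,226)),(S,(187,209)),(D,(338,232))):print(p,dark(c,p))
print(tri([ray(S,(258,252)),ray(D,(312,226))]),tri([ray(S,(187,208)),ray(D,(338,231))]),tri([ray(S,(166,187)),ray(D,(320,264))]))
a=cv2.resize(S["pixels"][170:300,140:280],None,fx=4,fy=4,interpolation=2)[:,:,::-1]
b=cv2.resize(D["pixels"][210:340,270:370],None,fx=2.4,fy=4,interpolation=2)[:,:,::-1]
cv2.imwrite("pics/c0.png",np.hstack([a,b]))
E
```

```text
(258, 252) [(array([257.2244898 , 251.84693878]), [8, 9, 11, 11, 98])]
(312, 226) []
(187, 209) [(array([189.60526316, 211.34210526]), [9, 9, 19, 17, 114])]
(338, 232) []
(array([ 0.6081849 , -0.04325475,  0.09557951]), [np.float64(0.9016645681407913), np.float64(0.9016645681407107)]) (array([ 0.54582193, -0.16410993,  0.24549168]), [np.float64(0.1248109973243066), np.float64(0.12481099732419322)]) (array([ 0.46431416, -0.18818432,  0.23468054]), [np.float64(2.022291992648975), np.float64(2.022291992648968)])
```

View pics/c0.png

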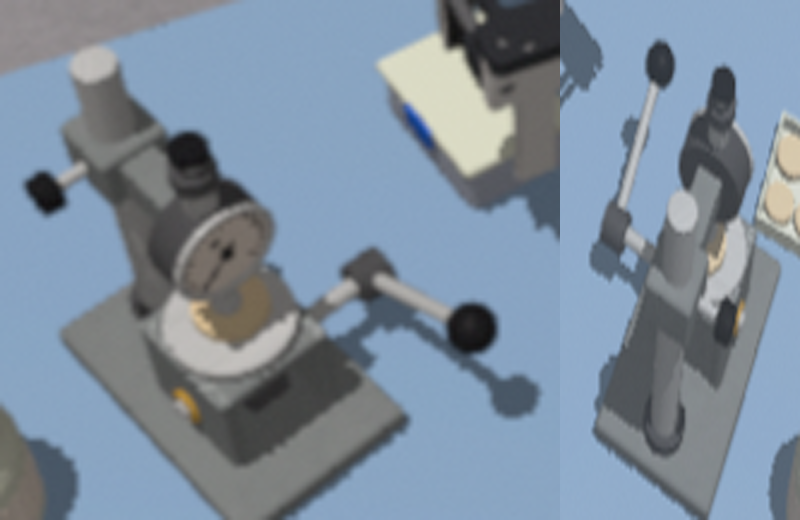

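The crop puts the cap's top face at scene (187,206) and side (338,229), the knob at (257.7,251.7) and (311.7,225.7), and the column top at (163.8,185) and (320.8,262.5). Next I'll fit the tester's pose.

Run:
```python
from h import *
S=dict(np.load("scene0.npz"));D=dict(np.load("side0.npz"))
M=np.array([[20,0,250],[118,95,96],[-65,0,243]])/1e3
W=[]
for a,b in(((187,205.7),(338,229)),((257.7,251.7),(311.7,225.7)),((163.8,185),(320.8,262.5))):
    p,e=tri([ray(S,a),ray(D,b)]);W.append(p);print(p.round(4),np.round(e,1))
W=np.array(W)
r,rs=R.align_vectors((W-W.mean(0))*[1,1,0],(M-M.mean(0))*[1,1,0]); 
yaw=r.as_euler("xyz")[2]; Rz=R.from_euler("z",yaw).as_matrix(); t=W.mean(0)-Rz@M.mean(0)
print(r.as_euler("xyz"),yaw,t,"\nres mm",((Rz@M.T).T+t-W)*1e3)
f=lambda p:np.round(Rz@(np.array(p)/1e3)+t,4)
print("cap",f((20,0,250)),"knob",f((118,95,96)),"piv",f((20,95,46)),"top",f((20,95,156)))
np.savez("t.npz",yaw=yaw,t=t)
# bystanders rough
```

```text
[ 0.5456 -0.1632  0.2518] [0.3 0.3]
[ 0.6076 -0.0433  0.0967] [0.3 0.3]
[ 0.4639 -0.1907  0.2424] [1.3 1.3]
[0.         0.         0.32098602] 0.32098601986118036 [ 0.5259405  -0.17009791  0.00064334] 
res mm [[-0.66554924 -0.61024572 -1.18799286]
 [ 0.30253739  0.52974302 -0.050398  ]
 [ 0.36301185  0.0805027   1.23839086]]
cap [ 0.5449 -0.1638  0.2506] knob [ 0.6079 -0.0427  0.0966] piv [ 0.5149 -0.0736  0.0466] top [ 0.5149 -0.0736  0.1566]
```

The fit is good to about 1 mm, with tester yaw at 0.321. The tool's x axis is world y and its y axis is world x. I'll shut the fingers and move above the cap.

{"method": "carry_out", "body": {
  "plan": [
    [[0, 0, -29, 0, 0, 0, 0], [0, 0, -29, 0, 0, 0, 0], [0, 0, -29, 0, 0, 0, 0], [0, 0, -29, 0, 0, 0, 0], [-41, -1, 0, 0, 0, 0, 0], [-41, -1, 0, 0, 0, 0, 0], [-41, -1, 0, 0, 0, 0, 0], [-41, -2, 0, 0, 0, 0, 0], [0, 0, 0, 0, 0, 0, 0], [0, 0, 0, 0, 0, 0, 0], [0, 0, 0, 0, 0, 0, 0], [0, 0, 0, 0, 0, 0, 0]]
  ],
  "squeeze": 20
}}

```text
time_s: 1.1
ee_pos: [0.5451, -0.1629, 0.3005]
eef_rot: [-3.142, -0.0, 1.572]
force: [0.5, 0.9, 0.3]
grip_width: 0.0172
grip_force: 0.0
```

{"method": "carry_out", "body": {
  "plan": [
    [[0, 0, 15, 0, 0, 0, 0], [0, 0, 15, 0, 0, 0, 0], [0, 0, 10, 0, 0, 0, 0], [0, 0, 5, 0, 0, 0, 0], [0, 0, 3, 0, 0, 0, 0], [0, 0, 3, 0, 0, 0, 0], [0, 0, 3, 0, 0, 0, 0], [0, 0, 0, 0, 0, 0, 0], [0, 0, 0, 0, 0, 0, 0]]
  ]
}}

```text
time_s: 1.85
ee_pos: [0.5451, -0.164, 0.2468]
eef_rot: [3.141, 0.0, 1.571]
force: [-0.5, 1.0, 0.1]
grip_width: 0.0007
grip_force: 0.0
```

{"method": "carry_out", "body": {
  "plan": [
    [[0, 0, 2, 0, 0, 0, 0], [0, 0, 2, 0, 0, 0, 0], [0, 0, 0, 0, 0, 0, 0], [0, 0, 0, 0, 0, 0, 0]]
  ]
}}

```text
time_s: 2.18
ee_pos: [0.545, -0.164, 0.2425]
eef_rot: [-3.141, 0.0, 1.571]
force: [-0.1, -0.6, -1.0]
grip_width: 0.0004
grip_force: 0.0
```

Run:
```python
from h import *
from station import optics,telemetry
print(telemetry.get_obs()["force"])
S=optics.camera("scene");D=optics.camera("side");np.savez("s1.npz",**S)
a=cv2.resize(S["pixels"][150:250,130:230],None,fx=4,fy=4,interpolation=2)[:,:,::-1]
b=cv2.resize(D["pixels"][180:280,290:390],None,fx=4,fy=4,interpolation=2)[:,:,::-1]
cv2.imwrite("pics/c1.png",np.hstack([a,b]))
```

```text
[-0.08565959 -0.55280993 -0.98106119]
```

View pics/c1.png

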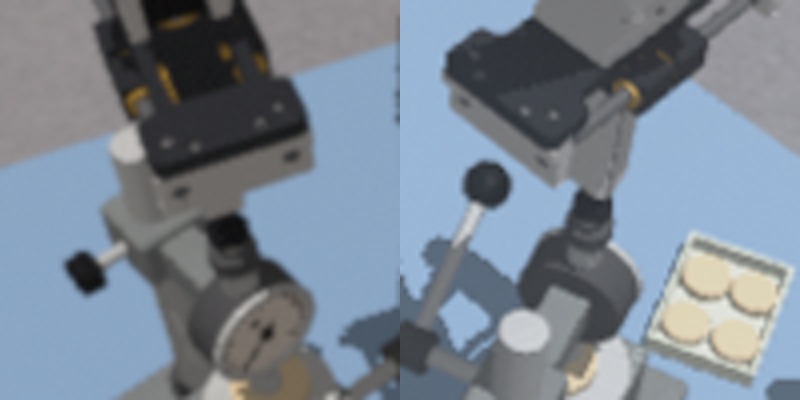

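The shut fingertips sit on the cap or just above it, within a few mm of centre: scene crop (222,213) against the cap's (230,220). I'll keep pressing.

{"method": "carry_out", "body": {
  "plan": [
    [[0, 0, 1.5, 0, 0, 0, 0], [0, 0, 1.5, 0, 0, 0, 0], [0, 0, 0, 0, 0, 0, 0], [0, 0, 0, 0, 0, 0, 0]]
  ]
}}

```text
time_s: 2.62
ee_pos: [0.545, -0.164, 0.2394]
eef_rot: [-3.141, -0.0, 1.571]
force: [0.3, -0.3, -0.8]
grip_width: 0.0002
grip_force: 0.0
```

Run:
```python
from h import *
from station import optics,telemetry
o=telemetry.get_obs();print(o["force"],o["ee_pos"])
S=optics.camera("scene");D=optics.camera("side")
out=[]
for c,(x,y) in((S,(165,180)),(D,(315,205))):
    a=cv2.resize(c["pixels"][y:y+50,x:x+50],None,fx=8,fy=8,interpolation=2)[:,:,::-1].copy()
    p=proj(c,o["ee_pos"]);print(p)
    cv2.circle(a,tuple(int(v) for v in (p+.5-[x,y])*8),4,(0,0,255),-1);out.append(a)
cv2.imwrite("pics/c2.png",np.hstack(out))
```

```text
[ 0.34536763 -0.34459927 -0.83460319] [ 0.54496028 -0.16398041  0.23942299]
[187.36084528 209.60560278]
[337.31922183 232.9230961 ]
```

View pics/c2.png

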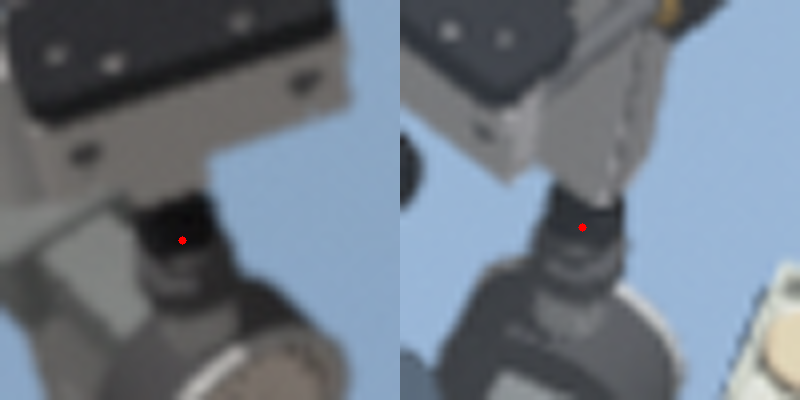

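{"method": "carry_out", "body": {
  "plan": [
    [[0, 0, 1.5, 0, 0, 0, 0], [0, 0, 1.5, 0, 0, 0, 0], [0, 0, 0, 0, 0, 0, 0], [0, 0, 0, 0, 0, 0, 0]]
  ]
}}

```text
time_s: 3.05
ee_pos: [0.5449, -0.164, 0.2364]
eef_rot: [-3.141, -0.0, 1.571]
force: [-0.1, 0.6, -0.3]
grip_width: 0.0006
grip_force: 0.0
```

Run:
```python
from h import *
from station import optics,telemetry
o=telemetry.get_obs();print(o["force"],o["moment"],o["ee_pos"],o["tau"])
S0=np.load("scene0.npz")["pixels"];S1=np.load("s1.npz")["pixels"]
S=optics.camera("scene")["pixels"]
f=lambda s:cv2.resize(s[195:255,165:230],None,fx=4,fy=6,interpolation=2)[:,:,::-1]
cv2.imwrite("pics/c3.png",np.hstack([f(S0),f(S1),f(S)]))
```

```text
[-0.06641361  0.60882171 -0.33292589] [-0.05672601 -0.00117694 -0.0403762 ] [ 0.5449348  -0.16400478  0.23639061] [-1.34940707e-03 -5.48207545e+01 -3.63749349e+01  6.32112217e-02
  1.59074343e-02 -6.65110548e-06]
```

View pics/c3.png

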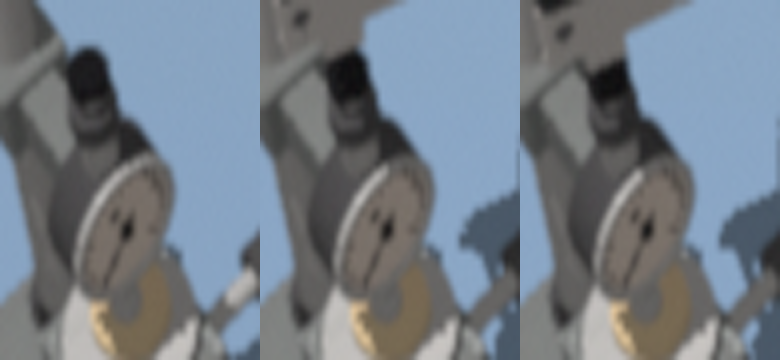

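The cap hasn't moved in the three panels: its lower edge stays at crop row 105, and the maximum hand is still up the scale. The grey tips reach only its top rim, at scene pixel (187.5,206.3). I'll keep going down and watch the force.

{"method": "carry_out", "body": {
  "plan": [
    [[0, 0, 1.5, 0, 0, 0, 0], [0, 0, 1.5, 0, 0, 0, 0], [0, 0, 1, 0, 0, 0, 0], [0, 0, 0, 0, 0, 0, 0], [0, 0, 0, 0, 0, 0, 0]]
  ]
}}

```text
time_s: 3.52
ee_pos: [0.545, -0.164, 0.2325]
eef_rot: [-3.142, -0.0, 1.571]
force: [-0.2, -0.7, 0.0]
grip_width: 0.0005
grip_force: 0.0
```

Run:
```python
from h import *
from station import optics,telemetry
o=telemetry.get_obs();print(o["force"],o["ee_pos"])
W=optics.camera("wrist");S=optics.camera("scene");D=optics.camera("side")
print(W["origin"],W["rotation"],"tcp",proj(W,o["ee_pos"]),"cap",proj(W,[.5449,-.1638,.2506]),W["intrinsics"][0])
f=lambda c,x,y:cv2.resize(c["pixels"][y:y+50,x:x+50],None,fx=6,fy=6,interpolation=2)[:,:,::-1]
w=cv2.resize(W["pixels"],(500,375))[:,:,::-1]
o=np.zeros((600,800,3),np.uint8);o[:375,:500]=w;o[:300,500:]=f(S,165,180);o[300:,500:]=f(D,315,205)
cv2.imwrite("pics/c4.png",o)
```

```text
[-0.19362428 -0.672358    0.04489083] [ 0.54499122 -0.16399599  0.23248605]
[ 0.54615886 -0.0852583   0.43344031] [2.87128329e+00 9.02142624e-05 1.26456005e-03] tcp [277.8832919  241.45031568] cap [277.58503852 251.35709426] [302.38458939   0.         279.64264567]
```

View pics/c4.png

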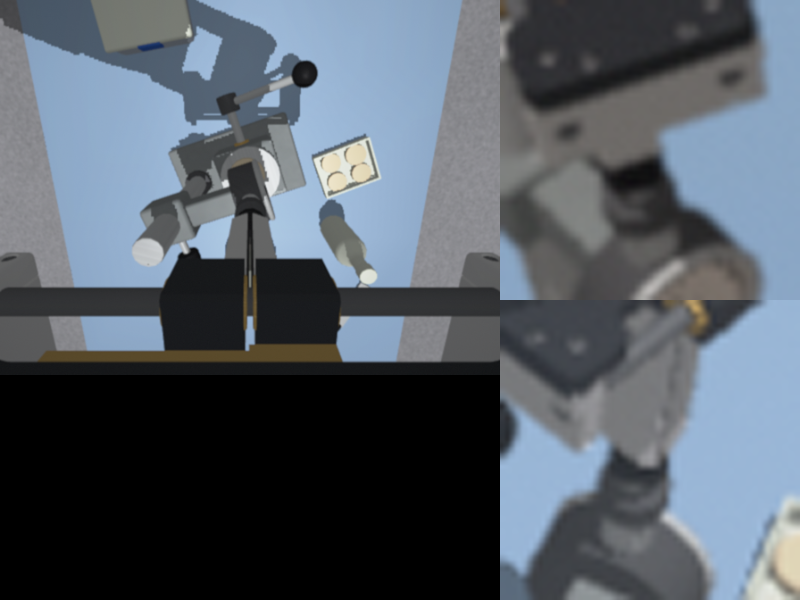

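All three views agree: the tips are just above the cap's top, at scene (187.8,206.7) and side (337.7,231.7). They are about 10 mm higher than the reported TCP would put them. I'll continue down in small steps.

{"method": "carry_out", "body": {
  "plan": [
    [[0, 0, 1.5, 0, 0, 0, 0], [0, 0, 1.5, 0, 0, 0, 0], [0, 0, 0, 0, 0, 0, 0]]
  ]
}}

```text
time_s: 3.92
ee_pos: [0.545, -0.164, 0.2293]
eef_rot: [-3.142, -0.0, 1.571]
force: [-1.3, 0.1, 1.5]
grip_width: 0.0004
grip_force: 1.0
```

{"method": "carry_out", "body": {
  "plan": [
    [[0, 0, 1.5, 0, 0, 0, 0], [0, 0, 1.5, 0, 0, 0, 0], [0, 0, 0, 0, 0, 0, 0]]
  ]
}}

```text
time_s: 4.17
ee_pos: [0.545, -0.164, 0.2265]
eef_rot: [3.141, 0.0, 1.571]
force: [-0.7, -0.9, 4.1]
grip_width: 0.0004
grip_force: 2.1
```

The force is rising, so contact began at about z 0.230 as reported. I'll press to the stop.

{"method": "carry_out", "body": {
  "plan": [
    [[0, 0, 1.5, 0, 0, 0, 0], [0, 0, 1.5, 0, 0, 0, 0], [0, 0, 1, 0, 0, 0, 0], [0, 0, 0, 0, 0, 0, 0], [0, 0, 0, 0, 0, 0, 0]]
  ]
}}

```text
time_s: 4.58
ee_pos: [0.5451, -0.164, 0.2229]
eef_rot: [3.141, 0.0, 1.571]
force: [-2.6, -0.4, 7.2]
grip_width: 0.0005
grip_force: 3.4
```

{"method": "carry_out", "body": {
  "plan": [
    [[0, 0, 1, 0, 0, 0, 0], [0, 0, 1, 0, 0, 0, 0], [0, 0, 1, 0, 0, 0, 0], [0, 0, 0, 0, 0, 0, 0], [0, 0, 0, 0, 0, 0, 0], [0, 0, 0, 0, 0, 0, 0]]
  ]
}}

```text
time_s: 5.08
ee_pos: [0.5452, -0.1641, 0.2213]
eef_rot: [3.139, 0.001, 1.571]
force: [-5.1, 1.1, 16.7]
grip_width: 0.0006
grip_force: 8.2
```

16.7 N exceeds the 9 N needed, so the plunger is at its stop. I'll lift off and check the hand and where the fingertips really are.

{"method": "carry_out", "body": {
  "plan": [
    [[0, 0, -10, 0, 0, 0, 0], [0, 0, -30, 0, 0, 0, 0], [0, 0, -30, 0, 0, 0, 60], [0, 0, -20, 0, 0, 0, 60], [0, 0, 0, 0, 0, 0, 60], [0, 0, 0, 0, 0, 0, 60], [0, 0, 0, 0, 0, 0, 60], [0, 0, 0, 0, 0, 0, 60]]
  ]
}}

```text
time_s: 5.75
ee_pos: [0.5447, -0.1639, 0.308]
eef_rot: [-3.139, -0.001, 1.571]
force: [-0.2, 0.3, 0.1]
grip_width: 0.0372
grip_force: 0.0
```

Run:
```python
from h import *
from station import optics,telemetry
o=telemetry.get_obs();print(o["force"],o["ee_pos"],o["grip_width"])
S=optics.camera("scene");D=optics.camera("side")
Rm=R.from_euler("xyz",o["eef_rot"]).as_matrix()
out=[]
for c,(x,y) in((S,(140,130)),(D,(280,130))):
    a=cv2.resize(c["pixels"][y:y+120,x:x+100],None,fx=4,fy=4,interpolation=2)[:,:,::-1].copy()
    for s in(-1,1):
        q=proj(c,o["ee_pos"]+Rm[:,1]*s*o["grip_width"]/2)
        cv2.circle(a,tuple(int(v) for v in (q+.5-[x,y])*4),3,(0,0,255),-1);print(q)
    out.append(a)
cv2.imwrite("pics/c5.png",np.hstack(out))
```

```text
[-0.16817986  0.31992947  0.126432  ] [ 0.54467014 -0.1638911   0.3079721 ] 0.03724557157053371
[178.85734406 180.35336618]
[184.58499925 193.73465348]
[334.54225751 217.01913385]
[347.02192698 207.15766127]
```

View pics/c5.png

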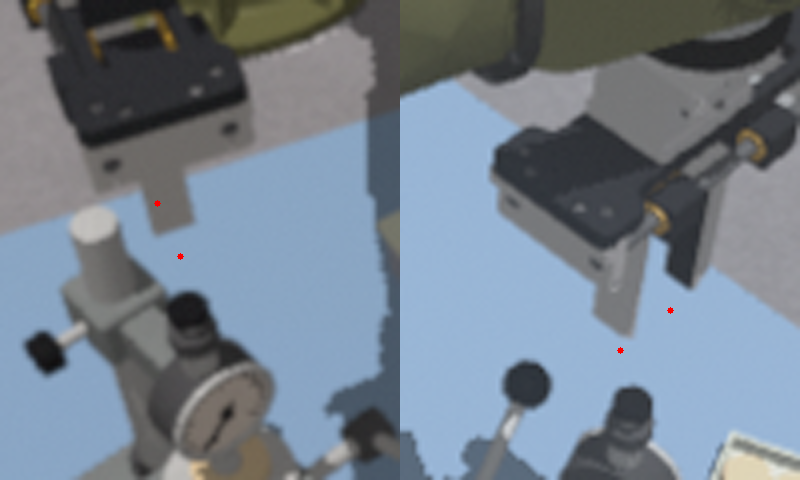

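Both hands are now together at lower left, so the maximum hand is reset. The fingertips end about 20 mm short of the reported TCP (red dots), which fits the contact height. So I'll put the ball 34 mm behind the TCP, that is, 14 mm from the tips. Now I'll compute the grasp, with the tool leaning 20° outward to clear the gauge and column.

```bash
cat > g.py <<'E'
from h import *
T=np.load("t.npz");Rt=R.from_euler("z",float(T["yaw"]));t=T["t"]
w=lambda p:Rt.apply(np.array(p)/1e3)+t
knob,piv=w([118,95,96]),w([20,95,46]); ax=Rt.apply([0,-1,0])  # turning about -y raises knob
ps=np.deg2rad(20)
B=R.from_rotvec(ax*-0.19)
d=B.apply(Rt.apply([0,-np.sin(ps),-np.cos(ps)])); c=-B.apply(Rt.apply([0,np.cos(ps),-np.sin(ps)]))
G=R.from_matrix(np.column_stack([np.cross(c,d),c,d]))
E
python3 - <<'E'
from g import *
from station import telemetry
o=telemetry.get_obs();C=R.from_euler("xyz",o["eef_rot"])
print("d",d,"rotvec",(C.inv()*G).as_rotvec(),np.linalg.norm((C.inv()*G).as_rotvec()))
for off in(-.12,.034):
    p=knob+d*off;print(off,p,"shift mm after turn",G.inv().apply(p-o["ee_pos"])*1e3)
for N in(1,20):
    r=R.from_rotvec(ax*1.1/N);p=knob+d*.034;p2=piv+r.apply(p-piv)
    print(N,"row",G.inv().apply(p2-p)*1e3,(G.inv()*r*G).as_rotvec(),p2,(r*G).apply([0,0,1]))
E
```

```text
d [-0.06049686 -0.38054338 -0.92278213] rotvec [-0.18502512 -0.378282    1.19982803] 1.271581244137159
-0.12 [0.61520052 0.00294443 0.20737719] shift mm after turn [ 136.39983894 -154.14443946   25.47075309]
0.034 [ 0.60588401 -0.05565925  0.06526874] shift mm after turn [ 136.39983894 -154.14443946  179.47075309]
1 row [-79.20370443  19.79162974 -54.37705582] [-5.84118599e-17  1.03366188e+00  3.76222158e-01] [ 0.54244867 -0.07675049  0.13705256] [ 0.81190677 -0.09048307 -0.57673235]
20 row [-2.09148928  1.61341645 -4.43282528] [7.28675700e-17 5.16830941e-02 1.88111079e-02] [ 0.60478046 -0.05602616  0.07029616] [-0.01210569 -0.36445409 -0.93114267]
```

{"method": "carry_out", "body": {
  "plan": [
    [[0, 0, 0, -0.0154, -0.0315, 0.1, 60], [0, 0, 0, -0.0154, -0.0315, 0.1, 60], [0, 0, 0, -0.0154, -0.0315, 0.1, 60], [0, 0, 0, -0.0154, -0.0315, 0.1, 60], [0, 0, 0, -0.0154, -0.0315, 0.1, 60], [0, 0, 0, -0.0154, -0.0315, 0.1, 60], [0, 0, 0, -0.0154, -0.0315, 0.1, 60], [0, 0, 0, -0.0154, -0.0315, 0.1, 60], [0, 0, 0, -0.0154, -0.0315, 0.1, 60], [0, 0, 0, -0.0154, -0.0315, 0.1, 60], [0, 0, 0, -0.0154, -0.0315, 0.1, 60], [0, 0, 0, -0.0154, -0.0315, 0.1, 60], [19.5, -22, 3.6, 0, 0, 0, 60], [19.5, -22, 3.6, 0, 0, 0, 60], [19.5, -22, 3.6, 0, 0, 0, 60], [19.5, -22, 3.6, 0, 0, 0, 60], [19.5, -22, 3.6, 0, 0, 0, 60], [19.5, -22, 3.6, 0, 0, 0, 60], [19.5, -22, 3.6, 0, 0, 0, 60], [0, 0, 0, 0, 0, 0, 60]]
  ]
}}

```text
time_s: 7.52
ee_pos: [0.6156, 0.0064, 0.2045]
eef_rot: [2.794, 0.194, 0.324]
force: [-0.5, 0.2, -0.2]
grip_width: 0.0601
grip_force: 0.0
```

Run:
```python
from g import *
from station import telemetry,optics
o=telemetry.get_obs();C=R.from_euler("xyz",o["eef_rot"])
print(o["qpos"].round(2),o["grip_width"],"rot left",(C.inv()*G).as_rotvec())
print("shift to grasp",C.inv().apply(knob+d*.034-o["ee_pos"])*1e3)
W=optics.camera("wrist");print("knob px",proj(W,knob));cv2.imwrite("pics/w6.png",W["pixels"][:,:,::-1])
```

```text
[ 0.13  0.52  1.22 -0.38  1.52  1.38] 0.06011658292278039 rot left [-0.00045485  0.00238896  0.00426441]
shift to grasp [ -1.66008815   3.88223963 152.69871964]
knob px [283.25385329 203.27490375]
```

View pics/w6.png

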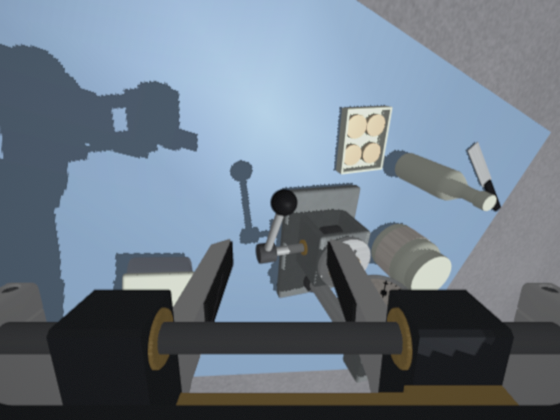

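The wrist view shows the ball at (284,203), as predicted, between the two fingers. I'll approach and close.

{"method": "carry_out", "body": {
  "plan": [
    [[-0.4, 0.7, 30, 0, 0, 0, 60], [-0.4, 0.7, 30, 0, 0, 0, 60], [-0.4, 0.7, 30, 0, 0, 0, 60], [-0.4, 0.7, 30, 0, 0, 0, 60], [-0.4, 0.7, 20, 0, 0, 0, 60], [0, 0, 13, 0, 0, 0, 60], [0, 0, 0, 0, 0, 0, 60], [0, 0, 0, 0, 0, 0, 60]]
  ]
}}

```text
time_s: 8.23
ee_pos: [0.6063, -0.0595, 0.07]
eef_rot: [2.791, 0.188, 0.32]
force: [-0.1, 0.0, 0.6]
grip_width: 0.0595
grip_force: 0.0
```

{"method": "carry_out", "body": {
  "plan": [
    [[0, 0, 0, 0, 0, 0, 10], [0, 0, 0, 0, 0, 0, 10], [0, 0, 0, 0, 0, 0, 10], [0, 0, 0, 0, 0, 0, 10], [0, 0, 0, 0, 0, 0, 10], [0, 0, 0, 0, 0, 0, 10], [0, 0, 0, 0, 0, 0, 10], [0, 0, 0, 0, 0, 0, 10]]
  ],
  "squeeze": 25
}}

```text
time_s: 8.9
ee_pos: [0.6053, -0.0553, 0.0685]
eef_rot: [2.797, 0.189, 0.323]
force: [-6.9, 23.6, 0.2]
grip_width: 0.0287
grip_force: 25.0
```

The ball is held, at 28.7 mm opening, but my sideways correction was too much and loads it with 24 N. I'll undo that.

{"method": "carry_out", "body": {
  "plan": [
    [[0, -1.5, 0, 0, 0, 0, 10], [0, -1.5, 0, 0, 0, 0, 10], [0, -1, 0, 0, 0, 0, 10], [0, 0, 0, 0, 0, 0, 10], [0, 0, 0, 0, 0, 0, 10]]
  ]
}}

```text
time_s: 9.32
ee_pos: [0.605, -0.055, 0.0684]
eef_rot: [2.792, 0.187, 0.321]
force: [-0.5, 6.8, 4.0]
grip_width: 0.0289
grip_force: 25.0
```

Run:
```python
from g import *
from station import telemetry
o=telemetry.get_obs();C=R.from_euler("xyz",o["eef_rot"])
print(o["force"],o["ee_pos"])
N=20;r=R.from_rotvec(ax*1.1/N);p=o["ee_pos"];p2=piv+r.apply(p-piv)
print("row",C.inv().apply(p2-p)*1e3,(C.inv()*r*C).as_rotvec())
```

```text
[-0.50857903  6.79953928  4.01102059] [ 0.60504879 -0.0549934   0.0683674 ]
row [-2.2378529   1.59369518 -4.37431927] [-4.96218183e-06  5.16763016e-02  1.88297590e-02]
```

{"method": "carry_out", "body": {
  "plan": [
    [[-2.2, 0.6, -4.4, 0, 0.0517, 0.0188, 10], [-2.2, 1.6, -4.4, 0, 0.0517, 0.0188, 10], [-2.2, 1.6, -4.4, 0, 0.0517, 0.0188, 10], [-2.2, 1.6, -4.4, 0, 0.0517, 0.0188, 10], [-2.2, 1.6, -4.4, 0, 0.0517, 0.0188, 10], [-2.2, 1.6, -4.4, 0, 0.0517, 0.0188, 10], [-2.2, 1.6, -4.4, 0, 0.0517, 0.0188, 10], [-2.2, 1.6, -4.4, 0, 0.0517, 0.0188, 10], [0, 0, 0, 0, 0, 0, 10]]
  ]
}}

```text
time_s: 10.07
ee_pos: [0.5872, -0.0609, 0.1056]
eef_rot: [2.791, -0.255, 0.321]
force: [2.0, 0.7, -1.7]
grip_width: 0.0286
grip_force: 25.0
```

```bash
cat > chk.py <<'E'
from g import *
from station import telemetry
o=telemetry.get_obs();C=R.from_euler("xyz",o["eef_rot"])
z=C.apply([0,0,1]);k=o["ee_pos"]-.034*z
v=Rt.inv().apply(k-piv)*1e3; th=np.arctan2(v[2],v[0])-np.arctan2(50,98)
print("F",o["force"].round(1),"ball rel pivot",v.round(1),"r",np.hypot(v[0],v[2]).round(1),"lever~",th.round(3),"q",o["qpos"].round(2),"gw",o["grip_width"])
print("tool turned",((C*G.inv()).as_rotvec()@ax).round(3))
E
python3 chk.py
```

```text
F [ 2.   0.7 -1.7] ball rel pivot [64.5  1.  89.9] r 110.6 lever~ 0.476 q [-0.05  0.29  1.8  -0.36  0.72  1.48] gw 0.028579314133730143
tool turned 0.445
```

{"method": "carry_out", "body": {
  "plan": [
    [[-2.2, 1.6, -4.4, 0, 0.0517, 0.0188, 10], [-2.2, 1.6, -4.4, 0, 0.0517, 0.0188, 10], [-2.2, 1.6, -4.4, 0, 0.0517, 0.0188, 10], [-2.2, 1.6, -4.4, 0, 0.0517, 0.0188, 10], [-2.2, 1.6, -4.4, 0, 0.0517, 0.0188, 10], [-2.2, 1.6, -4.4, 0, 0.0517, 0.0188, 10], [-2.2, 1.6, -4.4, 0, 0.0517, 0.0188, 10], [-2.2, 1.6, -4.4, 0, 0.0517, 0.0188, 10], [-2.2, 1.6, -4.4, 0, 0.0517, 0.0188, 10], [-2.2, 1.6, -4.4, 0, 0.0517, 0.0188, 10], [-2.2, 1.6, -4.4, 0, 0.0517, 0.0188, 10], [0, 0, 0, 0, 0, 0, 10], [0, 0, 0, 0, 0, 0, 10], [0, 0, 0, 0, 0, 0, 10], [0, 0, 0, 0, 0, 0, 10]]
  ]
}}

```text
time_s: 11.32
ee_pos: [0.555, -0.07, 0.1326]
eef_rot: [2.806, -0.753, 0.321]
force: [15.1, -47.1, -16.7]
grip_width: 0.029
grip_force: 25.0
```

```bash
python3 chk.py
python3 - <<'E'
from h import *
from station import optics
S=optics.camera("scene")
cv2.imwrite("pics/c7.png",cv2.resize(S["pixels"][150:300,110:290],None,fx=4,fy=4,interpolation=2)[:,:,::-1])
E
```

```text
F [ 15.1 -47.1 -16.7] ball rel pivot [ 17.2   2.  109.4] r 110.7 lever~ 0.943 q [-0.22  0.05  2.19  0.5   0.1   0.69] gw 0.028994985499824297
tool turned 0.943
```

View pics/c7.png

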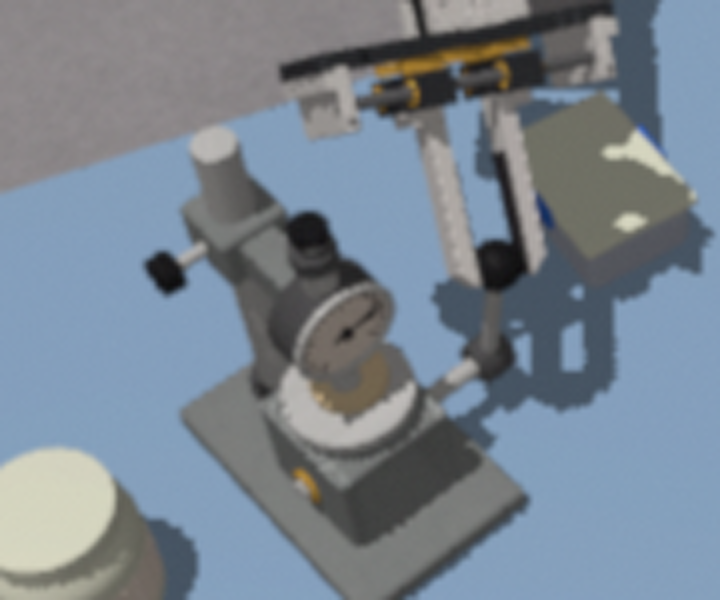

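The needle is up at about (375,300) in the crop and the lever is nearly upright at about 0.94. The wrist is close to its singularity and has built up a side load of 47 N. I'll relieve that, then translate the ball the rest of the way without turning the tool.

```bash
cat >> chk.py <<'E'
print("unit force in tool",C.inv().apply(o["force"]).round(1),"moment tool",C.inv().apply(o["moment"]).round(2),"tester x,y,z in tool:\n",C.inv().apply(Rt.apply(np.eye(3))).round(3))
E
python3 chk.py
```

```text
F [ 15.  -47.5 -17.2] ball rel pivot [ 17.2   2.  109.4] r 110.7 lever~ 0.943 q [-0.22  0.05  2.19  0.5   0.1   0.69] gw 0.028941044001612706
tool turned 0.943
unit force in tool [-12.3  43.   27.8] moment tool [-7.66 -2.68  0.21] tester x,y,z in tool:
 [[ 0.73  -0.225  0.646]
 [ 0.    -0.944 -0.329]
 [ 0.684  0.24  -0.689]]
```

{"method": "carry_out", "body": {
  "plan": [
    [[0, 1.4, 0.5, 0, 0, 0, 10], [0, 1.4, 0.5, 0, 0, 0, 10], [0, 1.4, 0.5, 0, 0, 0, 10], [0, 0, 0, 0, 0, 0, 10], [0, 0, 0, 0, 0, 0, 10]]
  ]
}}

```text
time_s: 11.78
ee_pos: [0.556, -0.0704, 0.1324]
eef_rot: [2.81, -0.751, 0.325]
force: [5.8, -9.9, -1.5]
grip_width: 0.0289
grip_force: 25.0
```

```bash
python3 chk.py
```

```text
F [ 5.8 -9.9 -1.5] ball rel pivot [ 17.9   1.1 109.3] r 110.7 lever~ 0.936 q [-0.22  0.05  2.19  0.56  0.11  0.62] gw 0.028864996358282755
tool turned 0.941
unit force in tool [0.7 9.8 6.2] moment tool [-1.51 -0.33  0.26] tester x,y,z in tool:
 [[ 0.731 -0.219  0.647]
 [ 0.003 -0.946 -0.323]
 [ 0.683  0.238 -0.691]]
```

{"method": "carry_out", "body": {
  "plan": [
    [[-1.3, 0.6, -1.3, 0, 0, 0, 10], [-1.3, 0.6, -1.3, 0, 0, 0, 10], [-1.3, 0.6, -1.3, 0, 0, 0, 10], [-1.3, 0.6, -1.3, 0, 0, 0, 10], [-1.3, 0.6, -1.3, 0, 0, 0, 10], [-1.3, 0.6, -1.3, 0, 0, 0, 10], [-1.3, 0.6, -1.3, 0, 0, 0, 10], [-1.3, 0.6, -1.3, 0, 0, 0, 10], [0, 0, 0, 0, 0, 0, 10], [0, 0, 0, 0, 0, 0, 10], [0, 0, 0, 0, 0, 0, 10]]
  ]
}}

```text
time_s: 12.7
ee_pos: [0.541, -0.0757, 0.1334]
eef_rot: [2.811, -0.751, 0.325]
force: [3.4, 0.8, 4.8]
grip_width: 0.0286
grip_force: 25.0
```

```bash
python3 chk.py
```

```text
F [3.4 0.8 4.8] ball rel pivot [  2.1   0.8 110.3] r 110.3 lever~ 1.08 q [-0.25  0.02  2.22  0.68  0.12  0.49] gw 0.028637131918120652
tool turned 0.941
unit force in tool [ 5.8  0.7 -1. ] moment tool [-0.03  0.82 -0.07] tester x,y,z in tool:
 [[ 0.731 -0.218  0.647]
 [ 0.003 -0.947 -0.322]
 [ 0.683  0.238 -0.691]]
```

Lever at about 1.08 with low load. I'll hold 0.8 s, check for stillness and compare the scene with the start, then hand in.

{"method": "carry_out", "body": {
  "plan": [
    [[0, 0, 0, 0, 0, 0, 10], [0, 0, 0, 0, 0, 0, 10], [0, 0, 0, 0, 0, 0, 10], [0, 0, 0, 0, 0, 0, 10], [0, 0, 0, 0, 0, 0, 10], [0, 0, 0, 0, 0, 0, 10], [0, 0, 0, 0, 0, 0, 10], [0, 0, 0, 0, 0, 0, 10], [0, 0, 0, 0, 0, 0, 10], [0, 0, 0, 0, 0, 0, 10]]
  ]
}}

```text
time_s: 13.53
ee_pos: [0.541, -0.0757, 0.1334]
eef_rot: [2.811, -0.751, 0.325]
force: [2.8, 0.7, 5.5]
grip_width: 0.0287
grip_force: 25.0
```

```bash
python3 chk.py|head -1
python3 - <<'E'
from h import *
from station import optics
S=optics.camera("scene")
a=cv2.resize(S["pixels"][195:270,160:240],None,fx=5,fy=5,interpolation=2)
cv2.imwrite("pics/c8.png",np.hstack([a,cv2.resize(S["pixels"][170:350,90:280],(400,375))])[:,:,::-1])
E
```

```text
F [2.8 0.7 5.5] ball rel pivot [  2.1   0.8 110.3] r 110.3 lever~ 1.08 q [-0.25  0.02  2.22  0.68  0.12  0.49] gw 0.028746584614513432
```

View pics/c8.png

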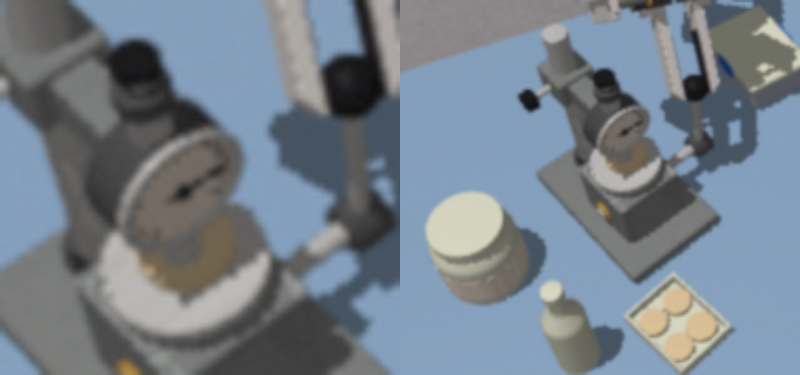

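The lever stands upright with its ball (350,85) in the fingers. The needle and the maximum hand point up the scale together at about (215,180), the specimen is under the foot, and the bystanders are in place.

```bash
python3 -c "
from station import ctrl
print(ctrl.hand_in())"
```

```text
the job is handed in; nothing more can be done
None
```

I pressed the reset plunger to its stop and let it spring up, swung the cam lever to about 1.08 rad (straight up is 1.10), and handed the job in with the fingers still holding it; the last picture shows needle and maximum hand up the scale, the specimen under the foot and the bystanders in view in their places.

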